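# Set the index head on its mark with the backlash taken up

### The arm

A 7-joint arm with a two-finger parallel gripper is mounted at the origin on a cart in front of the work surface, level with it; the furniture and walls round the work are solid. World frame = base frame: x ahead of the robot, y to its left, z up, the work surface at z = 0. Lengths are in m, angles in rad, forces in N, time in s.
With the tool pointing down it reaches from about 0.425 to 0.925 m from the base axis. Payload 6.8 kg.
Tool frame: the origin (TCP) lies on the centre line of the jaws, within the pads' length; the fingertips stand 19 mm ahead of it and the grasp point (between the pads) is the TCP; z points along the fingers, y is the line along which they close (so a half turn about z gives the same grasp; the last joint's range is limited). The gripper opens to 85 mm and grips with 20 to 120 N. Pads are 22 mm wide; open, the fingers measure 114 mm over their backs; the gripper's body (76 mm by 85 mm) begins 54 mm behind the grasp point. The pads swing forward as they close: fully open they stand 13 mm farther back than shut.
Start: joints at [-1.417, 0.477, 0.022, 1.555, -0.011, 1.109, -0.083], TCP at [0.175, 0.652, 0.25] pointing down, gripper open.
Joint ranges: [-2.96, 2.96], [-0.34, 2.1], [-1.41, 1.46], [0.24, 2.44], [-1.37, 4.51], [0.17, 1.92], [-2.96, 2.96]. Speed limits (rad/s): [2.39, 2.39, 3.14, 3.14, 3.14, 3.14, 3.14].

### API

Orientations are given as a rotation vector (axis times angle).
In Python, from bench import r gives the robot as it stands. The module is installed in compiled form; this text tells all that it offers.
- The arm moves only by the tool arm_command, never from a script. Its argument "rows" is a list of rows, each an object of numbers: "fingers": the opening, from -1 (shut) to 1 (fully open); "x", "y", "z": the shift along the tool's x, y, z in m; "ax", "ay", "az": the turn, a rotation vector about the tool's x, y, z in degrees. In form: [{"fingers": .., "x": .., "y": .., "z": .., "ax": .., "ay": .., "az": ..}, ...]. A call has 1 to 10 rows; each row shifts and turns the commanded pose from where the row before left it, along the tool's axes as they then stand; what a row does not reach is not made up. A row lasts 1/12 s, in which the tool goes at most 41.7 mm and 7.16 degrees, less where a joint would pass 70% of its speed; a pose out of reach is approached as far as the arm can. A call is refused whole if a number of a shift passes 0.0417 or a number of a turn 7.16, either way. A call with a gripper value outside its range is refused whole. The fingers move at their own pace and stop on an object; "grip_force" is the grip in N (left out, the last holds). Time passes only in rows, so rows that do not move let the fingers close. It gives the time, the measured TCP pose, the force, the opening and the grip force at its end, in the units of the state.
- r.get_obs(): the state, without advancing time (a new reading comes with each control period).
- r.grab_frame(name): name is "scene" or "top"; returns a dict with "frame" (480x640x3 uint8, red, green, blue), "depth" (480x640 float32, m along the optical axis (not along the pixel's ray), 0 where there is no reading), "K" (3x3 intrinsics, pixels), "world_from_camera" (4x4, takes a point from camera to world coordinates). Camera axes: x right, y down, z forward; pixel columns grow to the right and rows downward; lengths in m; the calibration is good to about 2 mm. A picture is of the moment at which its call begins.
- r.hand_in(): hands the job in; it is judged then, once.
The state is a dict: "clock": time; "joints": joint angles; "qvel": joint speeds; "tau": joint torques, N m; "tcp_pos": TCP position; "orientation": TCP orientation; "contact_force": force on the tool from outside, world axes, zero at the start; "moment": the same for the moment, N m; "grip_width": finger opening in m; "gripper_force": force on a finger pad.
Only numpy, scipy, OpenCV 4.12 (cv2) and the standard library are available. Lean on these libraries where they do the work, as an engineer would, in place of code of your own. Each camera call takes 0.05 s, during which the arm holds its last target. There are 200 camera calls.

### The job

The index head has a little play between its flat drive bar and the graduated disc, so set it like this: turn the drive bar clockwise (seen from above) until the long raised mark on the disc has gone about 30 degrees past the fixed pointer, then turn it back anticlockwise and stop with the mark at the pointer. The mark must come to the pointer on this anticlockwise return, so do not nudge the bar clockwise again; let go of it and leave the round lock knob beside the disc unturned.

Things in the scene. Friction and masses are not known exactly. Their poses are not given: they have to be found in the camera images.
- bar_grip (a point): Grip point on the upright flat drive bar (dark steel, 64 mm long, 13 thick, 32 high) standing on a round light-metal disc. It lies on the vertical turning axis of bar and disc, 95 mm above the bench; the bar spans 77 to 109 mm above it, with a 24 mm hub below. x along the bar, y across it (grip across y), z up. Disc 126 mm across, top at 55 mm; nothing else of the head is over 60 mm high.
- index_disc (a joint): Disc angle in rad, growing clockwise seen from above. 0: its long raised dark mark (34 x 8 mm, radial, at the rim) stands at the fixed pointer (steel cone on a post outside the rim, aimed at the axis). Negative at the start: the mark has yet to come clockwise to the pointer. Stops at -1.0 and 1.0. It stays where it is left; turning it takes about 0.15 N m.
- drive_bar (a joint): Play in rad of the drive bar against the disc, growing clockwise seen from above. The bar turns nearly freely from -0.15 to 0.15, then carries the disc with it: at 0.15 it drives the disc clockwise, at -0.15 anticlockwise. At 0 the bar is in line with the disc's raised mark. Anywhere in this range at the start.
- lock_knob (a joint): Angle in rad of the lock knob: round, ribbed, black, 38 mm diameter, top 55 mm above the bench, 108 mm from the disc's axis on the same grey base plate (166 x 226 mm, fixed to the bench). It is not to be turned.

How it is judged:
On the way:
1. the mark has been turned clockwise well past the pointer (by more than 0.26 rad, 15 degrees) (value of joint index_disc above 0.26 rad), for 0.1 s.
At the end, for the whole second after the job is handed in: The disc is at rest with its raised mark within 0.175 rad (10 degrees) of the fixed pointer, and the drive bar has taken up its play anticlockwise (play reading below -0.05 rad), the bar having been let go (value of joint index_disc between -0.175 and 0.175 rad and value of joint drive_bar below -0.05 rad and velocity of joint index_disc between -0.05 and 0.05 rad/s); the robot touches nothing.
It fails at once if the lock knob is turned by more than 0.2 rad (value of joint lock_knob above 0.2 rad or value of joint lock_knob below -0.2 rad).
It also fails if it takes over 38 s, if anything falls off the work surface, if the arm or the gripper's body presses on something with over 40 N, if the wrist force passes 120 N, or if a joint passes its speed limit or range.

## Working session

There is one attempt and no reset: what is moved stays moved. The work goes in short steps, Python scripts to look and compute and a tool call to move; the robot and the scene stay as the last step left them, time stands still between calls to the robot, and variables do not carry over. Pictures are saved under pics/ and viewed, at most 10 in all, crops included, and the job is handed in when it is done.

Besides the shell and the picture viewer there is one more tool, called after "Request:" as name(argument=value, ...) on one line, values as JSON. arm_command: Moves the arm, as the interface text tells. Its arguments: {"type":"object","properties":{"rows":{"type":"array"},"grip_force":{"type":"number"}},"required":["rows"]}

```bash
mkdir -p pics; python3 - <<'E'
from bench import r
import cv2,numpy as np
o=r.get_obs();print({k:np.round(v,3).tolist() for k,v in o.items()})
for n in("scene","top"):
    f=r.grab_frame(n);cv2.imwrite(f"pics/{n}0.png",f["frame"][...,::-1]);np.savez(f"{n}0.npz",**f);print(np.round(f["K"],1).tolist(),np.round(f["world_from_camera"],3).tolist())
E
```

```text
{'clock': 0.0, 'joints': [-1.417, 0.478, 0.022, 1.556, -0.012, 1.109, -0.083], 'qvel': [-0.0, -0.001, -0.002, -0.0, 0.001, -0.0, -0.0], 'tau': [0.001, -59.646, 1.609, -28.119, 0.013, 0.009, -0.0], 'tcp_pos': [0.175, 0.651, 0.249], 'orientation': [-0.41, -3.115, 0.003], 'contact_force': [-0.404, -0.841, -0.45], 'moment': [0.017, -0.016, 0.002], 'gripper_force': 0.0, 'grip_width': 0.085}
[[438.1, 0.0, 319.8], [0.0, 438.1, 239.7], [0.0, 0.0, 1.0]] [[0.586, -0.484, 0.65, -0.039], [-0.81, -0.348, 0.471, -0.462], [-0.001, -0.803, -0.597, 0.602], [0.0, 0.0, 0.0, 1.0]]
[[451.4, 0.0, 315.4], [0.0, 451.4, 233.5], [0.0, 0.0, 1.0]] [[0.021, -0.992, 0.123, 0.403], [-0.999, -0.024, -0.026, -0.026], [0.029, -0.122, -0.992, 0.933], [0.0, 0.0, 0.0, 1.0]]
```

View pics/top0.png

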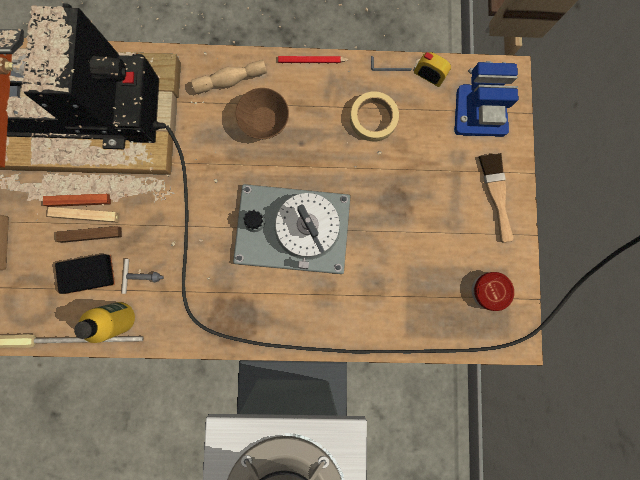

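View pics/scene0.png

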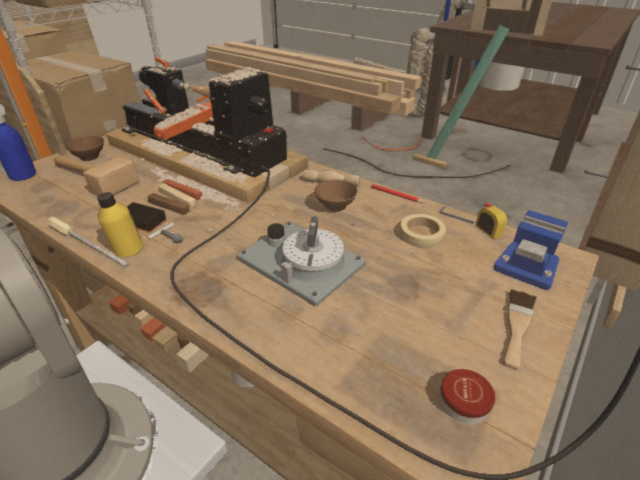

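The top view shows the disc at about (308,224), with the bar running from (302,208) to (313,235). The pointer is near (303,263) and the lock knob at (253,220). I'll zoom in on this area.

```bash
cat > h.py <<'E'
import numpy as np
def rays(f,uv,z):
    T=f["world_from_camera"];K=f["K"]
    out=[]
    for u,v in uv:
        d=T[:3,:3]@np.linalg.inv(K)@[u,v,1]; out.append(T[:3,3]+d*(z-T[2,3])/d[2])
    return np.array(out)
def rectify(f,c,half,z,n=600):
    # overhead map at height z: image up = +x, left = +y
    import cv2
    T=np.linalg.inv(f["world_from_camera"]);w=np.array([[c[0]+half,c[1]+half],[c[0]+half,c[1]-half],[c[0]-half,c[1]-half],[c[0]-half,c[1]+half]])
    p=(T[:3,:3]@np.c_[w,np.full(4,z)].T).T+T[:3,3]; p=(f["K"]@p.T).T; p=(p[:,:2]/p[:,2:]).astype(np.float32)
    H=cv2.getPerspectiveTransform(p,np.float32([[0,0],[n,0],[n,n],[0,n]]))
    return cv2.warpPerspective(f["frame"][...,::-1].copy(),H,(n,n),flags=cv2.INTER_CUBIC)
E
python3 - <<'E'
import numpy as np,cv2
from h import *
f=dict(np.load("top0.npz"))
c=rays(f,[(308,224)],.055)[0];print(c)
cv2.imwrite("pics/rect0.png",rectify(f,c,.12,.055))
# bar points by depth
T=f["world_from_camera"];K=f["K"];v,u=np.mgrid[:480,:640];d=f["depth"]
P=np.stack([(u-K[0,2])/K[0,0]*d,(v-K[1,2])/K[1,1]*d,d],-1)@T[:3,:3].T+T[:3,3]
m=(np.hypot(P[...,0]-c[0],P[...,1]-c[1])<.05)&(P[...,2]>.095)&(d>0)
b=P[m];ce,(w,h),a=cv2.minAreaRect(b[:,:2].astype(np.float32)*1000)
q=b[:,:2]-b[:,:2].mean(0);e=np.linalg.svd(q,full_matrices=False)[2][0]
print(len(b),b.mean(0),ce,w,h,e,np.degrees(np.arctan2(e[1],e[0])))
m=(np.hypot(P[...,0]-c[0],P[...,1]-c[1])<.075)&(abs(P[...,2]-.055)<.006)&(d>0)
print(cv2.minEnclosingCircle(P[m][:,:2].astype(np.float32)*1000))
E
```

```text
[ 0.52999477 -0.03467147  0.055     ]
252 [ 0.52927987 -0.03268358  0.1097414 ] (529.7610473632812, -33.11288833618164) 63.89556121826172 13.098038673400879 [-0.8701206  -0.49283886] -150.4726571987858
((523.7138671875, -32.95964050292969), 68.6254653930664)
```

View pics/rect0.png

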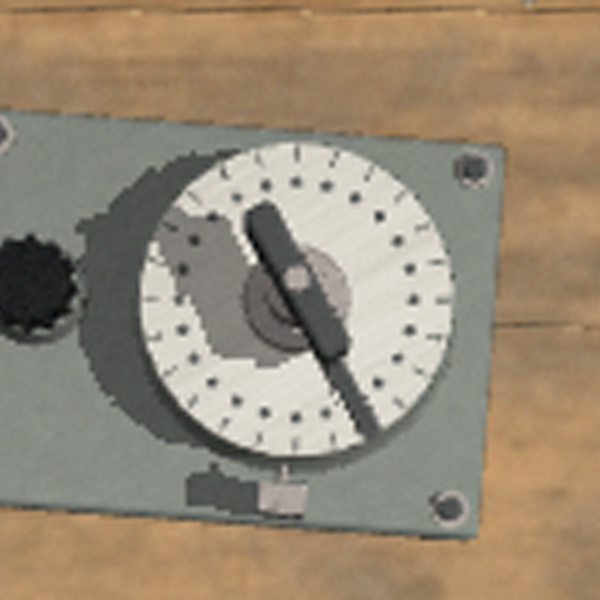

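Seen from above, the disc centre is at about (0.530, -0.033). The mark is at about -34° from the pointer, and the bar points along about 29.5° with play near 0. I'll move above it now.

Request:
arm_command(rows=[{"fingers": 1, "x": -0.026, "y": -0.0285}, {"fingers": 1, "x": -0.026, "y": -0.0285}, {"fingers": 1, "x": -0.026, "y": -0.0285}, {"fingers": 1, "x": -0.026, "y": -0.0285}, {"fingers": 1, "x": -0.026, "y": -0.0285}, {"fingers": 1, "x": -0.026, "y": -0.0285}, {"fingers": 1, "x": -0.026, "y": -0.0285}, {"fingers": 1, "x": -0.026, "y": -0.0285}, {"fingers": 1, "x": -0.026, "y": -0.0285}, {"fingers": 1, "x": -0.026, "y": -0.0285}])

```text
validation failed for argument at $.ro...
```

Request:
arm_command(rows=[{"fingers": 1, "x": -0.026, "y": -0.0285}, {"fingers": 1, "x": -0.026, "y": -0.0285}, {"fingers": 1, "x": -0.026, "y": -0.0285}, {"fingers": 1, "x": -0.026, "y": -0.0285}, {"fingers": 1, "x": -0.026, "y": -0.0285}, {"fingers": 1, "x": -0.026, "y": -0.0285}, {"fingers": 1, "x": -0.026, "y": -0.0285}, {"fingers": 1, "x": -0.026, "y": -0.0285}, {"fingers": 1, "x": -0.026, "y": -0.0285}, {"fingers": 1, "x": -0.026, "y": -0.0285}])

```text
validation failed for argument at $.ro...
```

Request:
arm_command(rows=[{"fingers": 1, "az": -6.3}, {"fingers": 1, "az": -6.3}, {"fingers": 1, "az": -6.3}, {"fingers": 1, "az": -6.3}, {"fingers": 1, "az": -6.3}, {"fingers": 1, "az": -6.3}, {"fingers": 1, "az": -6.3}, {"fingers": 1}, {"fingers": 1}])

```text
validation failed for argument at $.ro...
```

```bash
cat >> h.py <<'E'
def st(r):
    from scipy.spatial.transform import Rotation as R
    o=r.get_obs();M=R.from_rotvec(o["orientation"]).as_matrix()
    print("t",round(o["clock"],2),"pos",np.round(o["tcp_pos"],4),"x-axis deg",round(np.degrees(np.arctan2(M[1,0],M[0,0])),2),"z",np.round(M[:,2],3),"q",np.round(o["joints"],2),"F",np.round(o["contact_force"],1),"Mz",np.round(o["moment"],2),"w",round(float(o["grip_width"]),4))
    d=M.T@(np.array([.5298,-.0331,.10])-o["tcp_pos"]);print("to bar (tool)",np.round(d,4))
E
python3 -c "
from bench import r;from h import *;st(r)"
```

```text
t 0.1 pos [0.1746 0.6515 0.2494] x-axis deg 165.0 z [-0.    -0.002 -1.   ] q [-1.42  0.48  0.02  1.56 -0.01  1.11 -0.08] F [ 0.3 -0.  -0.3] Mz [ 0.04 -0.01 -0.03] w 0.0853
to bar (tool) [-0.5203 -0.5691  0.1504]
```

The calls were refused by validation, and nothing moved. I'll try a short call with every key filled in.

Request:
arm_command(rows=[{"fingers": 1.0, "x": -0.026, "y": -0.0285, "z": 0.0, "ax": 0.0, "ay": 0.0, "az": 0.0}])

```text
clock: 0.18
tcp_pos: [0.1864, 0.6223, 0.2491]
orientation: [-0.396, -3.113, -0.003]
contact_force: [-0.8, -0.3, 1.5]
grip_width: 0.0857
gripper_force: 0.0
```

Every key is required. I'll go on with 19 more rows.

Request:
arm_command(rows=[{"fingers": 1, "x": -0.026, "y": -0.0285, "z": 0, "ax": 0, "ay": 0, "az": 0}, {"fingers": 1, "x": -0.026, "y": -0.0285, "z": 0, "ax": 0, "ay": 0, "az": 0}, {"fingers": 1, "x": -0.026, "y": -0.0285, "z": 0, "ax": 0, "ay": 0, "az": 0}, {"fingers": 1, "x": -0.026, "y": -0.0285, "z": 0, "ax": 0, "ay": 0, "az": 0}, {"fingers": 1, "x": -0.026, "y": -0.0285, "z": 0, "ax": 0, "ay": 0, "az": 0}, {"fingers": 1, "x": -0.026, "y": -0.0285, "z": 0, "ax": 0, "ay": 0, "az": 0}, {"fingers": 1, "x": -0.026, "y": -0.0285, "z": 0, "ax": 0, "ay": 0, "az": 0}, {"fingers": 1, "x": -0.026, "y": -0.0285, "z": 0, "ax": 0, "ay": 0, "az": 0}, {"fingers": 1, "x": -0.026, "y": -0.0285, "z": 0, "ax": 0, "ay": 0, "az": 0}, {"fingers": 1, "x": -0.026, "y": -0.0285, "z": 0, "ax": 0, "ay": 0, "az": 0}])

```text
clock: 1.02
tcp_pos: [0.3701, 0.2732, 0.2502]
orientation: [-0.41, -3.114, 0.0]
contact_force: [0.9, 0.9, -0.4]
grip_width: 0.0852
gripper_force: 0.0
```

Request:
arm_command(rows=[{"fingers": 1, "x": -0.026, "y": -0.0285, "z": 0, "ax": 0, "ay": 0, "az": 0}, {"fingers": 1, "x": -0.026, "y": -0.0285, "z": 0, "ax": 0, "ay": 0, "az": 0}, {"fingers": 1, "x": -0.026, "y": -0.0285, "z": 0, "ax": 0, "ay": 0, "az": 0}, {"fingers": 1, "x": -0.026, "y": -0.0285, "z": 0, "ax": 0, "ay": 0, "az": 0}, {"fingers": 1, "x": -0.026, "y": -0.0285, "z": 0, "ax": 0, "ay": 0, "az": 0}, {"fingers": 1, "x": -0.026, "y": -0.0285, "z": 0, "ax": 0, "ay": 0, "az": 0}, {"fingers": 1, "x": -0.026, "y": -0.0285, "z": 0, "ax": 0, "ay": 0, "az": 0}, {"fingers": 1, "x": -0.026, "y": -0.0285, "z": 0, "ax": 0, "ay": 0, "az": 0}, {"fingers": 1, "x": -0.026, "y": -0.0285, "z": 0, "ax": 0, "ay": 0, "az": 0}, {"fingers": 1, "x": 0, "y": 0, "z": 0, "ax": 0, "ay": 0, "az": 0}])

```text
clock: 1.85
tcp_pos: [0.5314, -0.0412, 0.2507]
orientation: [0.425, 3.11, -0.006]
contact_force: [-0.0, -1.3, 0.1]
grip_width: 0.085
gripper_force: 0.0
```

Request:
arm_command(rows=[{"fingers": 1, "x": 0, "y": 0, "z": 0, "ax": 0, "ay": 0, "az": -6.3}, {"fingers": 1, "x": 0, "y": 0, "z": 0, "ax": 0, "ay": 0, "az": -6.3}, {"fingers": 1, "x": 0, "y": 0, "z": 0, "ax": 0, "ay": 0, "az": -6.3}, {"fingers": 1, "x": 0, "y": 0, "z": 0, "ax": 0, "ay": 0, "az": -6.3}, {"fingers": 1, "x": 0, "y": 0, "z": 0, "ax": 0, "ay": 0, "az": -6.3}, {"fingers": 1, "x": 0, "y": 0, "z": 0, "ax": 0, "ay": 0, "az": -6.3}, {"fingers": 1, "x": 0, "y": 0, "z": 0, "ax": 0, "ay": 0, "az": -6.3}, {"fingers": 1, "x": 0, "y": 0, "z": 0, "ax": 0, "ay": 0, "az": 0}, {"fingers": 1, "x": 0, "y": 0, "z": 0, "ax": 0, "ay": 0, "az": 0}])

```text
clock: 2.6
tcp_pos: [0.5292, -0.033, 0.2501]
orientation: [0.784, -3.042, -0.0]
contact_force: [-1.2, -0.6, -0.4]
grip_width: 0.0854
gripper_force: 0.0
```

```bash
python3 -c "
from bench import r;from h import *;st(r)
import cv2
f=r.grab_frame('scene');cv2.imwrite('pics/s1.png',f['frame'][...,::-1])"
```

```text
t 2.6 pos [ 0.5292 -0.033   0.2501] x-axis deg -151.09 z [-0.001  0.    -1.   ] q [-0.34  0.24  0.34  1.92 -0.1   1.    2.12] F [-1.2 -0.6 -0.4] Mz [-0.02  0.05  0.04] w 0.0854
to bar (tool) [-0.0006 -0.0004  0.1501]
```

View pics/s1.png

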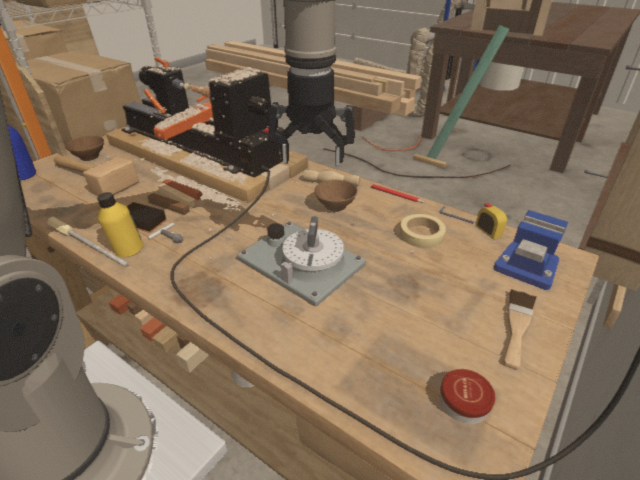

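The gripper is centred over the bar, and the bar at about (312,232) is still untouched. I'll descend and grip.

Request:
arm_command(rows=[{"fingers": 1, "x": 0, "y": 0, "z": 0.025, "ax": 0, "ay": 0, "az": 0}, {"fingers": 1, "x": 0, "y": 0, "z": 0.025, "ax": 0, "ay": 0, "az": 0}, {"fingers": 1, "x": 0, "y": 0, "z": 0.025, "ax": 0, "ay": 0, "az": 0}, {"fingers": 1, "x": 0, "y": 0, "z": 0.025, "ax": 0, "ay": 0, "az": 0}, {"fingers": 1, "x": 0, "y": 0, "z": 0.025, "ax": 0, "ay": 0, "az": 0}, {"fingers": 1, "x": 0, "y": 0, "z": 0.025, "ax": 0, "ay": 0, "az": 0}, {"fingers": 1, "x": 0, "y": 0, "z": 0, "ax": 0, "ay": 0, "az": 0}, {"fingers": 1, "x": 0, "y": 0, "z": 0, "ax": 0, "ay": 0, "az": 0}])

```text
clock: 3.32
tcp_pos: [0.5286, -0.0332, 0.0996]
orientation: [0.786, -3.039, -0.0]
contact_force: [0.2, 0.3, 1.2]
grip_width: 0.0853
gripper_force: 0.0
```

Request:
arm_command(rows=[{"fingers": -1, "x": 0, "y": 0, "z": 0, "ax": 0, "ay": 0, "az": 0}, {"fingers": -1, "x": 0, "y": 0, "z": 0, "ax": 0, "ay": 0, "az": 0}, {"fingers": -1, "x": 0, "y": 0, "z": 0, "ax": 0, "ay": 0, "az": 0}, {"fingers": -1, "x": 0, "y": 0, "z": 0, "ax": 0, "ay": 0, "az": 0}, {"fingers": -1, "x": 0, "y": 0, "z": 0, "ax": 0, "ay": 0, "az": 0}, {"fingers": -1, "x": 0, "y": 0, "z": 0, "ax": 0, "ay": 0, "az": 0}, {"fingers": -1, "x": 0, "y": 0, "z": 0, "ax": 0, "ay": 0, "az": 0}, {"fingers": -1, "x": 0, "y": 0, "z": 0, "ax": 0, "ay": 0, "az": 0}, {"fingers": -1, "x": 0, "y": 0, "z": 0, "ax": 0, "ay": 0, "az": 0}, {"fingers": -1, "x": 0, "y": 0, "z": 0, "ax": 0, "ay": 0, "az": 0}], grip_force=60)

```text
clock: 4.15
tcp_pos: [0.5295, -0.0327, 0.101]
orientation: [-0.79, 3.04, 0.001]
contact_force: [-2.6, 1.0, 6.2]
grip_width: 0.0119
gripper_force: 59.0
```

```bash
python3 -c "
from bench import r;from h import *;st(r)"
```

```text
t 4.15 pos [ 0.5295 -0.0327  0.101 ] x-axis deg -150.88 z [ 0.     0.001 -1.   ] q [-0.28  0.45  0.28  2.04 -0.2   0.67  2.21] F [-2.6  1.   6.2] Mz [0.25 0.45 0.01] w 0.0119
to bar (tool) [-0.     -0.0005  0.001 ]
```

The bar is gripped. Now I'll turn it 72° clockwise.

Request:
arm_command(rows=[{"fingers": -1, "x": 0, "y": 0, "z": 0, "ax": 0, "ay": 0, "az": 4}, {"fingers": -1, "x": 0, "y": 0, "z": 0, "ax": 0, "ay": 0, "az": 4}, {"fingers": -1, "x": 0, "y": 0, "z": 0, "ax": 0, "ay": 0, "az": 4}, {"fingers": -1, "x": 0, "y": 0, "z": 0, "ax": 0, "ay": 0, "az": 4}, {"fingers": -1, "x": 0, "y": 0, "z": 0, "ax": 0, "ay": 0, "az": 4}, {"fingers": -1, "x": 0, "y": 0, "z": 0, "ax": 0, "ay": 0, "az": 4}, {"fingers": -1, "x": 0, "y": 0, "z": 0, "ax": 0, "ay": 0, "az": 4}, {"fingers": -1, "x": 0, "y": 0, "z": 0, "ax": 0, "ay": 0, "az": 4}, {"fingers": -1, "x": 0, "y": 0, "z": 0, "ax": 0, "ay": 0, "az": 4}])

```text
clock: 4.9
tcp_pos: [0.5293, -0.0317, 0.101]
orientation: [-0.192, -3.135, -0.003]
contact_force: [-3.2, 4.1, 7.8]
grip_width: 0.0119
gripper_force: 59.4
```

Request:
arm_command(rows=[{"fingers": -1, "x": 0, "y": 0, "z": 0, "ax": 0, "ay": 0, "az": 4}, {"fingers": -1, "x": 0, "y": 0, "z": 0, "ax": 0, "ay": 0, "az": 4}, {"fingers": -1, "x": 0, "y": 0, "z": 0, "ax": 0, "ay": 0, "az": 4}, {"fingers": -1, "x": 0, "y": 0, "z": 0, "ax": 0, "ay": 0, "az": 4}, {"fingers": -1, "x": 0, "y": 0, "z": 0, "ax": 0, "ay": 0, "az": 4}, {"fingers": -1, "x": 0, "y": 0, "z": 0, "ax": 0, "ay": 0, "az": 4}, {"fingers": -1, "x": 0, "y": 0, "z": 0, "ax": 0, "ay": 0, "az": 4}, {"fingers": -1, "x": 0, "y": 0, "z": 0, "ax": 0, "ay": 0, "az": 4}, {"fingers": -1, "x": 0, "y": 0, "z": 0, "ax": 0, "ay": 0, "az": 4}])

```text
clock: 5.65
tcp_pos: [0.5297, -0.0308, 0.101]
orientation: [-1.15, -2.922, -0.005]
contact_force: [-2.3, 5.5, 7.5]
grip_width: 0.0121
gripper_force: 59.4
```

Request:
arm_command(rows=[{"fingers": -1, "x": 0, "y": 0, "z": 0, "ax": 0, "ay": 0, "az": 0}, {"fingers": -1, "x": 0, "y": 0, "z": 0, "ax": 0, "ay": 0, "az": 0}, {"fingers": -1, "x": 0, "y": 0, "z": 0, "ax": 0, "ay": 0, "az": 0}])

```text
clock: 5.9
tcp_pos: [0.5297, -0.0308, 0.101]
orientation: [-1.146, -2.924, -0.004]
contact_force: [-2.4, 5.8, 9.1]
grip_width: 0.0119
gripper_force: 59.5
```

```bash
python3 -c "
from bench import r;from h import *;st(r)
import cv2
g=r.grab_frame('top');a=rectify(g,(.53,-.0335),.12,.055,400)
f=r.grab_frame('scene');b=cv2.resize(f['frame'][190:310,230:380,::-1],(400,320));b=cv2.copyMakeBorder(b,0,80,0,0,0)
cv2.imwrite('pics/s2.png',np.hstack([a,b]))"
```

```text
t 5.9 pos [ 0.5297 -0.0308  0.101 ] x-axis deg 137.2 z [-0.     0.003 -1.   ] q [-0.53  0.51  0.61  2.05 -0.45  0.71  1.19] F [-2.4  5.8  9.1] Mz [ 1.15  0.55 -0.  ] w 0.0119
to bar (tool) [-0.0016 -0.0016  0.001 ]
```

View pics/s2.png

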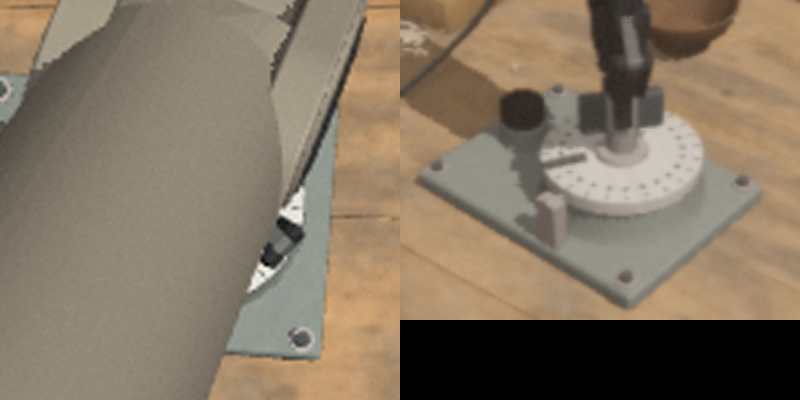

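Right half: the mark, with its outer end at about (545,163), is clearly past the pointer at (550,200). By bar angle, the disc is at about +30°. Now I'll turn it 47° back anticlockwise.

Request:
arm_command(rows=[{"fingers": -1, "x": 0, "y": 0, "z": 0, "ax": 0, "ay": 0, "az": -4}, {"fingers": -1, "x": 0, "y": 0, "z": 0, "ax": 0, "ay": 0, "az": -4}, {"fingers": -1, "x": 0, "y": 0, "z": 0, "ax": 0, "ay": 0, "az": -4}, {"fingers": -1, "x": 0, "y": 0, "z": 0, "ax": 0, "ay": 0, "az": -4}, {"fingers": -1, "x": 0, "y": 0, "z": 0, "ax": 0, "ay": 0, "az": -4}, {"fingers": -1, "x": 0, "y": 0, "z": 0, "ax": 0, "ay": 0, "az": -4}, {"fingers": -1, "x": 0, "y": 0, "z": 0, "ax": 0, "ay": 0, "az": -4}])

```text
clock: 6.58
tcp_pos: [0.5294, -0.0315, 0.101]
orientation: [-0.401, -3.115, -0.004]
contact_force: [-3.4, 4.2, 8.2]
grip_width: 0.0119
gripper_force: 59.3
```

Request:
arm_command(rows=[{"fingers": -1, "x": 0, "y": 0, "z": 0, "ax": 0, "ay": 0, "az": -4}, {"fingers": -1, "x": 0, "y": 0, "z": 0, "ax": 0, "ay": 0, "az": -4}, {"fingers": -1, "x": 0, "y": 0, "z": 0, "ax": 0, "ay": 0, "az": -4}, {"fingers": -1, "x": 0, "y": 0, "z": 0, "ax": 0, "ay": 0, "az": -3}, {"fingers": -1, "x": 0, "y": 0, "z": 0, "ax": 0, "ay": 0, "az": -2}, {"fingers": -1, "x": 0, "y": 0, "z": 0, "ax": 0, "ay": 0, "az": -1}, {"fingers": -1, "x": 0, "y": 0, "z": 0, "ax": 0, "ay": 0, "az": 0}, {"fingers": -1, "x": 0, "y": 0, "z": 0, "ax": 0, "ay": 0, "az": 0}, {"fingers": -1, "x": 0, "y": 0, "z": 0, "ax": 0, "ay": 0, "az": 0}])

```text
clock: 7.33
tcp_pos: [0.5293, -0.032, 0.101]
orientation: [0.086, -3.14, -0.003]
contact_force: [-3.1, 3.2, 8.0]
grip_width: 0.012
gripper_force: 59.4
```

```bash
python3 -c "
from bench import r;from h import *;st(r)
import cv2
f=r.grab_frame('scene');a=rectify(f,(.53,-.0335),.1,.055,400)
b=cv2.resize(f['frame'][190:310,230:380,::-1],(400,320));b=cv2.copyMakeBorder(b,0,80,0,0,0)
cv2.imwrite('pics/s3.png',np.hstack([a,b]))"
```

```text
t 7.33 pos [ 0.5293 -0.032   0.101 ] x-axis deg -176.85 z [-0.     0.002 -1.   ] q [-0.37  0.47  0.4   2.05 -0.28  0.68  1.84] F [-3.1  3.2  8. ] Mz [0.56 0.68 0.01] w 0.012
to bar (tool) [-0.0004 -0.0011  0.001 ]
```

View pics/s3.png

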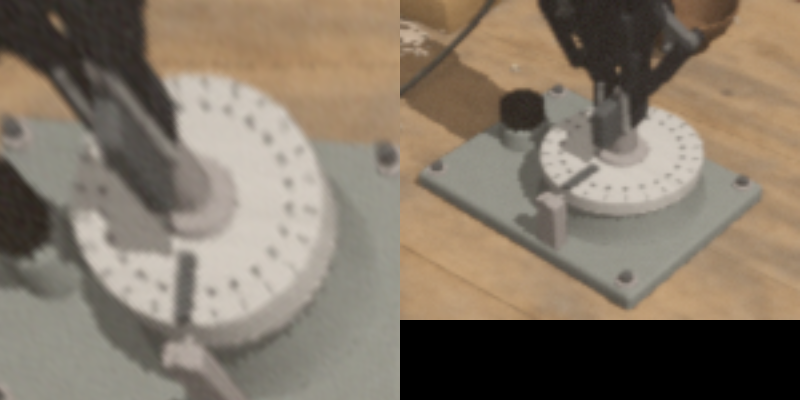

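In the rectified left half, the mark at (187,255)–(183,320) lines up with the pointer near (180,350). The play is taken up anticlockwise: the bar is at about -7.6° from the pointer. I'll release and rise.

Request:
arm_command(rows=[{"fingers": 0.2, "x": 0, "y": 0, "z": 0, "ax": 0, "ay": 0, "az": 0}, {"fingers": 0.2, "x": 0, "y": 0, "z": 0, "ax": 0, "ay": 0, "az": 0}, {"fingers": 0.2, "x": 0, "y": 0, "z": 0, "ax": 0, "ay": 0, "az": 0}, {"fingers": 0.2, "x": 0, "y": 0, "z": 0, "ax": 0, "ay": 0, "az": 0}, {"fingers": 0.2, "x": 0, "y": 0, "z": 0, "ax": 0, "ay": 0, "az": 0}, {"fingers": 0.2, "x": 0, "y": 0, "z": 0, "ax": 0, "ay": 0, "az": 0}, {"fingers": 0.2, "x": 0, "y": 0, "z": 0, "ax": 0, "ay": 0, "az": 0}, {"fingers": 0.2, "x": 0, "y": 0, "z": 0, "ax": 0, "ay": 0, "az": 0}])

```text
clock: 8.05
tcp_pos: [0.5294, -0.0332, 0.1003]
orientation: [0.085, -3.14, 0.0]
contact_force: [-1.4, -0.2, -0.0]
grip_width: 0.051
gripper_force: 0.0
```

Request:
arm_command(rows=[{"fingers": 0.2, "x": 0, "y": 0, "z": -0.02, "ax": 0, "ay": 0, "az": 0}, {"fingers": 0.2, "x": 0, "y": 0, "z": -0.03, "ax": 0, "ay": 0, "az": 0}, {"fingers": 0.2, "x": 0, "y": 0, "z": -0.03, "ax": 0, "ay": 0, "az": 0}, {"fingers": 0.2, "x": 0, "y": 0, "z": -0.03, "ax": 0, "ay": 0, "az": 0}, {"fingers": 0.2, "x": 0, "y": 0, "z": -0.03, "ax": 0, "ay": 0, "az": 0}, {"fingers": 0.2, "x": 0.03, "y": 0.03, "z": 0, "ax": 0, "ay": 0, "az": 0}, {"fingers": 0.2, "x": -0.029, "y": 0.029, "z": 0, "ax": 0, "ay": 0, "az": 0}, {"fingers": 0.2, "x": -0.029, "y": 0.029, "z": 0, "ax": 0, "ay": 0, "az": 0}, {"fingers": 0.2, "x": 0, "y": 0.04, "z": 0, "ax": 0, "ay": 0, "az": 0}, {"fingers": 0.2, "x": 0, "y": 0.04, "z": 0, "ax": 0, "ay": 0, "az": 0}])

```text
clock: 8.88
tcp_pos: [0.5497, 0.1366, 0.2405]
orientation: [-0.082, 3.139, -0.0]
contact_force: [-0.4, -0.2, -1.4]
grip_width: 0.0513
gripper_force: 0.0
```

Request:
arm_command(rows=[{"fingers": 0.2, "x": 0, "y": 0.04, "z": 0, "ax": 0, "ay": 0, "az": 0}, {"fingers": 0.2, "x": 0, "y": 0.04, "z": 0, "ax": 0, "ay": 0, "az": 0}, {"fingers": 0.2, "x": 0, "y": 0.04, "z": 0, "ax": 0, "ay": 0, "az": 0}, {"fingers": 0.2, "x": 0, "y": 0, "z": 0, "ax": 0, "ay": 0, "az": 0}, {"fingers": 0.2, "x": 0, "y": 0, "z": 0, "ax": 0, "ay": 0, "az": 0}])

```text
clock: 9.3
tcp_pos: [0.5413, 0.2588, 0.2398]
orientation: [0.094, -3.139, -0.001]
contact_force: [0.1, -0.9, -0.5]
grip_width: 0.0513
gripper_force: 0.0
```

```bash
python3 -c "
from bench import r;from h import *;st(r)
import cv2
g=r.grab_frame('top');cv2.imwrite('pics/s4.png',rectify(g,(.53,-.0335),.12,.055,600))"
```

```text
t 9.3 pos [0.5413 0.2588 0.2398] x-axis deg -176.57 z [-0.001  0.    -1.   ] q [-0.84  0.38  0.37  1.77 -0.16  1.02  1.23] F [ 0.1 -0.9 -0.5] Mz [-0.09 -0.04  0.02] w 0.0513
to bar (tool) [ 0.0289 -0.2907  0.1397]
```

View pics/s4.png

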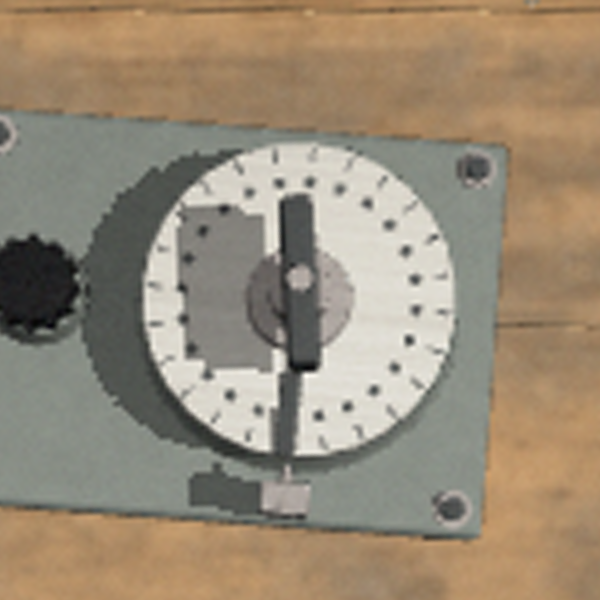

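The mark, with its end at (285,450), points straight at the pointer tip (287,468). The bar sits about 8° anticlockwise of the mark, the knob is unturned and the arm is clear.

```bash
python3 -c "
from bench import r;print(r.hand_in())"
```

```text
the job is handed in; nothing more can be done
None
```

The job is handed in at about 9 s of the 38 s allowed: the mark went about 30° clockwise past the pointer and came back anticlockwise to stop at it, the bar is released with about 8° of play taken up anticlockwise, and the lock knob is unturned (angles estimated from the arm's pose and the camera images; `hand_in` returned no verdict).

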